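Switch on three torches for the burn-in check

TASK

Start the burn-in check before packing: with a fingertip, lightly press the tail switch of each of the three standing torches down until it stays on, in order from the shortest torch to the middle one to the longest. Do not push hard, do not lift, pull or tip the torches in their sockets, and leave everything else on the bench where it is.

Things in the scene. Friction and masses are not known exactly. Their poses are not given: they have to be found in the camera images.
- torch_short: The shortest of three aluminium torches, 90 mm long without switch, loose, 0.1-0.18 kg, lens down in a fixed grey socket block (74 x 74 x 36 mm, hole 28 mm deep, 1 mm slack). Head 34 mm dia, barrel 25, tail cap 28. Origin: centre of its underside, 8 mm above the table; z up. Any torch may stand at any of the three places.
- torch_short_tail (a point): Centre of the top face of the tail switch of the shortest torch, a black rubber plunger of 18 mm dia that stands 15 mm out of the tail cap while off; at the start this point is about 113 mm above the table. It moves down with the plunger.
- torch_short_switch (a joint): Travel of that plunger in m: 0 = off (up), 0.013 = fully down at a hard stop. It is on beyond 0.005; 0.008 to 0.010 is a good press. It needs 3.5 N straight down to start moving, 4.7 N at 0.005, 6 N at 0.010 (a little more when pushed fast), and stays where it is left. Meeting the hard stop at much over 30 mm/s is a hard push (over 25 N).
- torch_mid: The middle-sized of three aluminium torches, 115 mm long without switch, loose, 0.1-0.18 kg, lens down in a fixed grey socket block (74 x 74 x 36 mm, hole 28 mm deep, 1 mm slack). Head 34 mm dia, barrel 25, tail cap 28. Origin: centre of its underside, 8 mm above the table; z up. Any torch may stand at any of the three places.
- torch_mid_tail (a point): Centre of the top face of the tail switch of the middle-sized torch, a black rubber plunger of 18 mm dia that stands 15 mm out of the tail cap while off; at the start this point is about 138 mm above the table. It moves down with the plunger.
- torch_mid_switch (a joint): Travel of that plunger in m: 0 = off (up), 0.013 = fully down at a hard stop. It is on beyond 0.005; 0.008 to 0.010 is a good press. It needs 3.5 N straight down to start moving, 4.7 N at 0.005, 6 N at 0.010 (a little more when pushed fast), and stays where it is left. Meeting the hard stop at much over 30 mm/s is a hard push (over 25 N).
- torch_long: The longest of three aluminium torches, 140 mm long without switch, loose, 0.1-0.18 kg, lens down in a fixed grey socket block (74 x 74 x 36 mm, hole 28 mm deep, 1 mm slack). Head 34 mm dia, barrel 25, tail cap 28. Origin: centre of its underside, 8 mm above the table; z up. Any torch may stand at any of the three places.
- torch_long_tail (a point): Centre of the top face of the tail switch of the longest torch, a black rubber plunger of 18 mm dia that stands 15 mm out of the tail cap while off; at the start this point is about 163 mm above the table. It moves down with the plunger.
- torch_long_switch (a joint): Travel of that plunger in m: 0 = off (up), 0.013 = fully down at a hard stop. It is on beyond 0.005; 0.008 to 0.010 is a good press. It needs 3.5 N straight down to start moving, 4.7 N at 0.005, 6 N at 0.010 (a little more when pushed fast), and stays where it is left. Meeting the hard stop at much over 30 mm/s is a hard push (over 25 N).
- cell: Bystander: a bare steel battery cell standing upright, 26 dia x 50 high mm; loose, to be left alone. Origin: centre of its underside.
- tape: Bystander: a cardboard tape core lying flat, 68 outer dia, 24 high mm; loose, to be left alone. Origin: centre of its underside.
- case: Bystander: a black zip case lying flat, about 85 x 150 x 33 mm; loose, to be left alone. Origin: centre of its underside.
- multitool: Bystander: a folded multitool lying flat, about 24 x 100 x 14 mm; loose, to be left alone. Origin: centre of its underside.
- screwdriver: Bystander: a screwdriver lying on the table; loose, to be left alone.
- carton: Bystander: a small plain cardboard carton standing upright, 60 x 60 x 80 mm; loose, to be left alone. Origin: centre of its underside.
- cup: Bystander: an empty white plastic cup standing upright, 72 dia x 60 high mm; loose, to be left alone. Origin: centre of its underside.
Things that resemble listed ones, but are neither listed nor needed, are in the scene too. Leave any purple look-alike of the torch_short alone.

How it is judged:
By the outcome, as a careful person would: the job done as asked, in the order asked, and still so for the second after the job is handed in, with the robot touching nothing.
It also fails if it takes over 45 s, if anything falls off the work surface, if the arm or the gripper's body presses on something with over 40 N, if the wrist force passes 120 N, or if a joint passes its speed limit or range.

ROBOT

A 6-joint arm with a two-finger parallel gripper is mounted at the origin on the work surface. World frame = base frame: x ahead of the robot, y to its left, z up, the work surface at z = 0. Lengths are in mm, angles in rad, forces in N, time in s.
With the tool pointing down it reaches from about 350 to 975 mm from the base axis. Payload 7.1 kg.
Tool frame: the origin (TCP) lies midway between the tips of the shut fingers; the grasp point (between the pads) lies 19 mm behind it; z points along the fingers, y is the line along which they close (so a half turn about z gives the same grasp; the last joint's range is limited). The gripper opens to 88 mm and grips with 3 to 60 N. Pads are 20 mm wide; open, the fingers measure 115 mm over their backs; the gripper's body (75 mm by 178 mm) begins 61 mm behind the grasp point.
Start: joints at [1.137, 0.423, 1.63, -0, 1.089, -0.019], TCP at [251.847, 571.995, 222.675] pointing down, gripper open.
Joint ranges: [-3, 3], [-0.9, 2.11], [0.09, 2.58], [-1.31, 4.45], [0.11, 2.69], [-2.54, 2.54]. Speed limits (rad/s): [2.39, 2.39, 3.01, 3.14, 3.14, 3.14].

INTERFACE

Orientations are given as a rotation vector (axis times angle).
In Python, from workcell import ctrl gives the robot as it stands.
- The arm moves only by the shell command python3 -m pendant 'ROWS'. ROWS is a JSON object of lists of equal length, an entry for each row: "grip": the opening, from -1 (shut) to 1 (fully open); "linear": the shift along the tool's x, y, z in mm, a list of three; "angular": the turn, a rotation vector about the tool's x, y, z in rad, a list of three. In form: {"grip": [grip, ...], "linear": [[tx, ty, tz], ...], "angular": [[ax, ay, az], ...]}. A call has 1 to 12 rows; each row shifts and turns the commanded pose from where the row before left it, along the tool's axes as they then stand; what a row does not reach is not made up. A row lasts 1/12 s, in which the tool goes at most 41.7 mm and 7.16 degrees, less where a joint would pass 70% of its speed; a pose out of reach is approached as far as the arm can. A call with a gripper value outside its range is refused whole. The fingers move at their own pace and stop on an object; the grip force is fixed at half the most. Time passes only in rows, so rows that do not move let the fingers close. It gives the time, the measured TCP pose, the force, the opening and the grip force at its end, in the units of the state.
- ctrl.get_obs(): the state, without advancing time (a new reading comes with each control period).
- ctrl.get_image(name): name is "scene" or "top"; returns the picture (400x640x3 uint8, red, green, blue); there is no depth.
- ctrl.camera_params(name): a dict with "vfov" (degrees; the focal length in pixels is half the picture's height over the tangent of half this angle, whatever the lens; pixels are square), "cx", "cy" (the principal point, pixels), "k1" (the pictures are not rectified: a ray, as slopes to the right and down, at radius r is drawn at 1 + k1 r^2 times it, then the intrinsics apply), "R" (3x3) and "t" (3): a world point X has camera coordinates R X + t. Camera axes: x right, y down, z forward; pixel columns grow to the right and rows downward; lengths in mm; the calibration is good to about 2 mm. A picture is of the moment at which its call begins. camera_params takes no time and is no camera call.
- ctrl.close_job(): hands the job in; it is judged then, once.
The state is a dict: "t": time; "qpos": joint angles; "qvel": joint speeds; "joint_torque": joint torques, N m; "ee_pos": TCP position; "orientation": TCP orientation; "ft_force": force on the tool from outside, world axes, zero at the start; "moment": the same for the moment, N m; "width": finger opening in mm; "grasp_force": force on a finger pad.
Only numpy, scipy, OpenCV 4.12 (cv2) and the standard library are available. Lean on these libraries where they do the work, as an engineer would, in place of code of your own. Each camera call takes 0.05 s, during which the arm holds its last target. There are 200 camera calls.

## Working session

There is one attempt and no reset: what is moved stays moved. The work goes in short steps, Python scripts to look and compute and a shell command to move; the robot and the scene stay as the last step left them, time stands still between calls to the robot, and variables do not carry over. Pictures are saved under pics/ and viewed, at most 10 in all, crops included, and the job is handed in when it is done.

```bash
mkdir -p pics; cat > h.py <<'E'
import numpy as np, cv2
from workcell import ctrl
def cam(n):
    p=ctrl.camera_params(n); f=200/np.tan(np.radians(p['vfov'])/2)
    return p,f,np.array(p['R']),np.array(p['t'])
def ray(n,u,v):
    p,f,R,t=cam(n); d=np.array([(u-p['cx'])/f,(v-p['cy'])/f]); s=d.copy()
    for _ in range(30): s=d/(1+p['k1']*(s@s))
    return -R.T@t, R.T@np.array([s[0],s[1],1])
def plane(n,u,v,z):
    c,d=ray(n,u,v); return c+d*(z-c[2])/d[2]
def proj(n,X):
    p,f,R,t=cam(n); c=R@np.array(X,float)+t; s=c[:2]/c[2]; s=s*(1+p['k1']*(s@s)); return s*f+[p['cx'],p['cy']]
def tri(a,b):
    (c1,d1),(c2,d2)=ray(*a),ray(*b)
    k=np.linalg.lstsq(np.c_[d1,-d2],c2-c1,rcond=None)[0]
    P,Q=c1+k[0]*d1,c2+k[1]*d2; return (P+Q)/2,np.linalg.norm(P-Q)
E
python3 - <<'E'
from h import *
for n in ("scene","top"):
    im=ctrl.get_image(n); cv2.imwrite(f'pics/{n}0.png',im[:,:,::-1]); p=ctrl.camera_params(n); print(n,p)
print(ctrl.get_obs())
E
```

```text
scene {'vfov': 56.13105032322773, 'cx': 319.0887912749278, 'cy': 203.35467871206808, 'k1': 0.000993671258518663, 'R': array([[ 0.02769612,  0.99957775, -0.00878934],
       [ 0.7756526 , -0.02703637, -0.63058075],
       [-0.63055211,  0.01064717, -0.77607388]]), 't': array([  -6.19826245, -360.21631197, 1242.04563744])}
top {'vfov': 51.51284668917963, 'cx': 315.456854132683, 'cy': 200.5141736874613, 'k1': -0.08944209865688578, 'R': array([[ 2.16271575e-02, -9.99766083e-01,  2.10629016e-04],
       [-9.97158296e-01, -2.15859512e-02, -7.21760361e-02],
       [ 7.21636995e-02,  1.35093203e-03, -9.97391887e-01]]), 't': array([  -7.17513847,  584.97048221, 1204.41858627])}
{'t': 0.1, 'qpos': array([ 1.13700223e+00,  4.23721815e-01,  1.63060802e+00, -5.02416392e-06,
        1.08855778e+00, -1.90291901e-02]), 'qvel': array([ 0.00050897, -0.00262322, -0.00069988, -0.00125592,  0.00040176,
       -0.00091247]), 'joint_torque': array([ 1.71332663e-04, -5.45616317e+01, -2.74328274e+01,  6.45656465e-02,
        1.87725556e-02,  2.44051785e-05]), 'ee_pos': array([251.64921635, 571.5680375 , 222.00819958]), 'orientation': array([-6.46788569e-01, -3.07399835e+00,  1.98358819e-03]), 'ft_force': array([0.37273807, 0.64473831, 0.0090044 ]), 'moment': array([-0.0229375 , -0.0038316 ,  0.00947699]), 'grasp_force': 0.0, 'width': 87.96219057457351}
```

View pics/scene0.png

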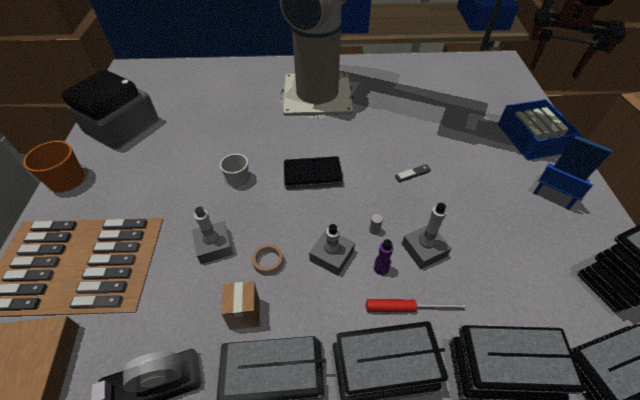

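View pics/top0.png

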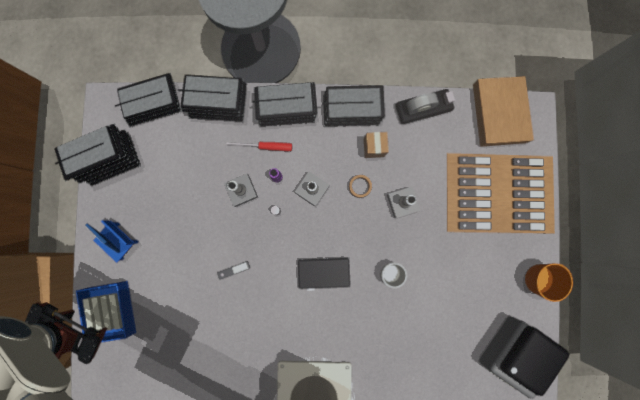

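The scene view shows three grey-socketed torches with their tails near (202,211), (333,230) and (438,208). The purple look-alike is at (384,257). In the top view the torches are near (410,200), (311,186) and (234,186). Next come enlarged crops and mask-based measurements.

```bash
python3 - <<'E'
from h import *
S=cv2.imread('pics/scene0.png');T=cv2.imread('pics/top0.png')
def crop(I,u,v): return cv2.resize(I[v-24:v+25,u-24:u+25],(260,260),interpolation=cv2.INTER_CUBIC)
sc=[(202,220),(333,240),(438,220)];tp=[(405,200),(311,188),(237,188)]
cv2.imwrite('pics/crops.png',np.vstack([np.hstack([crop(S,*p) for p in sc]),np.hstack([crop(T,*p) for p in tp])]))
def blob(I,u,v,r=24,th=45):
    g=I.max(2); m=np.zeros_like(g); m[v-r:v+r+1,u-r:u+r+1]=(g[v-r:v+r+1,u-r:u+r+1]<th)
    n,_,st,c=cv2.connectedComponentsWithStats(m); return [(c[i].round(1).tolist(),st[i].tolist()) for i in range(1,n) if st[i][4]>8]
for p in sc: print('S',blob(S,*p))
for p in tp: print('T',blob(T,*p))
E
```

```text
S [([199.5, 212.8], [196, 208, 8, 9, 31])]
S [([332.5, 228.8], [329, 224, 8, 10, 62]), ([332.6, 242.6], [327, 240, 11, 6, 31]), ([348.1, 256.1], [342, 247, 12, 18, 50]), ([317.4, 260.3], [310, 254, 20, 11, 97])]
S [([440.3, 207.7], [436, 203, 9, 11, 71]), ([431.5, 236.7], [429, 234, 7, 6, 24])]
T []
T []
T []
```

View pics/crops.png

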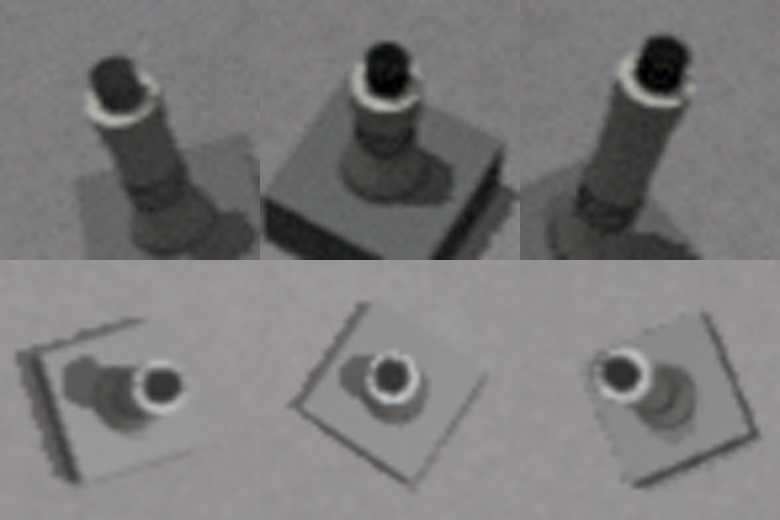

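The three candidates, short / mid / long, are all grey-barrelled. Scene (333,229) shows the least barrel, so it is short. (200,212) is medium and (440,207) is longest. The purple one at (384,257) is excluded. I'll confirm by triangulated heights.

```bash
python3 - <<'E'
from h import *
S=cv2.imread('pics/scene0.png');T=cv2.imread('pics/top0.png')
def dark(I,u,v,r,th):   # darkest blob near seed, upsampled
    P=cv2.resize(I[v-r:v+r+1,u-r:u+r+1].max(2),None,fx=8,fy=8,interpolation=cv2.INTER_CUBIC)
    n,l,st,c=cv2.connectedComponentsWithStats((P<th).astype(np.uint8))
    i=min((i for i in range(1,n) if st[i][4]>500),key=lambda i:np.hypot(*(c[i]-P.shape[0]/2)))
    k=lambda a:(a+.5)/8-.5
    return k(c[i])+[u-r,v-r],(st[i][:4]/8+[u-r,v-r,0,0]).round(1),np.array(k(np.argwhere(l==i)[:,::-1]))+[u-r,v-r]
for name,s,t,z in (('mid?',(200,212),(411,199),138),('short?',(333,229),(311,186),113),('long?',(440,207),(233,186),163)):
    cs,bs,_=dark(S,*s,9,70); ct,bt,_=dark(T,*t,6,95)
    X,g=tri(('scene',*cs),('top',*ct))
    print(name,cs.round(1),bs,ct.round(1),bt,'tri',X.round(1),g.round(1),'plane top',plane('top',*ct,z).round(1),'plane scene@z-4',plane('scene',*cs,z-4).round(1),'reach',np.hypot(*X[:2]).round())
    print('  proj top centre scene',proj('scene',plane('top',*ct,z)).round(1))
E
```

```text
mid? [199.6 211.7] [195.2 207.   10.   10.1] [411.1 199.3] [408.4 197.    6.6   5.8] tri [ 585.9 -252.9  133.3] 0.3 plane top [ 585.5 -251.6  138. ] plane scene@z-4 [ 586.5 -252.8  134. ] reach 638.0
  proj top centre scene [199.8 210.1]
short? [332.6 228.9] [329.  224.1   8.5  10.5] [311.3 185.5] [308.9 182.9   5.8   6.1] tri [620.1  17.7 107.8] 0.1 plane top [619.5  17.7 113. ] plane scene@z-4 [620.9  17.6 109. ] reach 620.0
  proj top centre scene [332.7 227.2]
long? [440.4 207.9] [435.8 202.9  10.1  11. ] [231.4 185. ] [228.6 182.5   6.9   6.1] tri [611.7 228.6 157.3] 0.6 plane top [611.  227.1 163. ] plane scene@z-4 [613.  228.2 159. ] reach 653.0
  proj top centre scene [440.1 205.8]
```

Heights come out at 108, 133 and 157 mm for the blob centroids, which sit about 5 mm below the tail faces at 113, 138 and 163. The residuals are under 1 mm, so short/mid/long are confirmed: short (619.5, 17.7), mid (585.5, -252), long (611.5, 227.5). Next I'll shut the fingers and compute the transfer.

```bash
cat > go.py <<'E'
import sys; from h import *
from scipy.spatial.transform import Rotation as Ro
o=ctrl.get_obs(); R=Ro.from_rotvec(o['orientation']).as_matrix(); p=np.array(o['ee_pos'])
T=dict(short=[619.5,17.7,113],mid=[585.5,-252,138],long=[611.5,227.5,163])[sys.argv[1]]
d=R.T@(np.array(T)-p); print('t',round(o['t'],2),'pos',p.round(1),'toolz',R[:,2].round(4),'to go (tool)',d.round(1),'ft',o['ft_force'].round(2),'w',round(o['width'],1))
E
python3 -m pendant '{"grip":[-1,-1,-1,-1],"linear":[[0,0,0],[0,0,0],[0,0,0],[0,0,0]],"angular":[[0,0,0],[0,0,0],[0,0,0],[0,0,0]]}'; python3 go.py short
```

```text
t: 0.43
ee_pos: [251.8, 571.9, 222.6]
orientation: [-0.647, -3.074, 0.0]
ft_force: [0.1, -0.3, 0.3]
width: 64.5
grasp_force: 0.0
t 0.43 pos [251.8 571.9 222.6] toolz [-0.e+00 -1.e-04 -1.e+00] to go (tool) [-559.8 -359.   109.7] ft [ 0.07 -0.35  0.28] w 64.5
```

```bash
python3 -m pendant '{"grip":[-1,-1,-1,-1,-1,-1,-1,-1,-1,-1,-1,-1],"linear":[[-14,-9,0],[-28,-18,0],[-28,-18,0],[-28,-18,0],[-28,-18,0],[-28,-18,0],[-28,-18,0],[-28,-18,0],[-28,-18,0],[-28,-18,0],[-28,-18,0],[-28,-18,0]],"angular":[[0,0,0],[0,0,0],[0,0,0],[0,0,0],[0,0,0],[0,0,0],[0,0,0],[0,0,0],[0,0,0],[0,0,0],[0,0,0],[0,0,0]]}' >/dev/null
python3 -m pendant '{"grip":[-1,-1,-1,-1,-1,-1,-1,-1,-1,-1],"linear":[[-28,-18,0],[-28,-18,0],[-28,-18,0],[-28,-18,0],[-28,-18,0],[-28,-18,0],[-28,-18,0],[-28,-18,0],[-14,-9,0],[0,0,0]],"angular":[[0,0,0],[0,0,0],[0,0,0],[0,0,0],[0,0,0],[0,0,0],[0,0,0],[0,0,0],[0,0,0],[0,0,0]]}'; python3 go.py short
```

```text
t: 2.27
ee_pos: [620.5, 13.5, 222.6]
orientation: [0.652, 3.072, -0.001]
ft_force: [-1.1, 0.7, 0.4]
width: 0.5
grasp_force: 0.0
t 2.27 pos [620.5  13.5 222.6] toolz [ 9.e-04 -6.e-04 -1.e+00] to go (tool) [  2.8   3.4 109.6] ft [-1.06  0.69  0.43] w 0.5
```

Now I'll align and descend to about 10 mm above the tail.

```bash
python3 -m pendant '{"grip":[-1,-1,-1,-1,-1,-1,-1,-1,-1],"linear":[[3,3,10],[0,0,20],[0,0,20],[0,0,20],[0,0,15],[0,0,10],[0,0,5],[0,0,0],[0,0,0]],"angular":[[0,0,0],[0,0,0],[0,0,0],[0,0,0],[0,0,0],[0,0,0],[0,0,0],[0,0,0],[0,0,0]]}'; python3 go.py short
python3 - <<'E'
from h import *
I=[]
for n in ("scene","top"):
    u,v=proj(n,[619.5,17.7,115]).round().astype(int); im=ctrl.get_image(n)[:,:,::-1]
    I.append(cv2.resize(im[v-30:v+31,u-30:u+31],(390,390),interpolation=cv2.INTER_CUBIC))
cv2.imwrite('pics/hover.png',np.hstack(I))
E
```

```text
t: 3.02
ee_pos: [617.7, 21.5, 123.0]
orientation: [0.646, 3.074, 0.0]
ft_force: [0.5, 0.3, -0.3]
width: 0.5
grasp_force: 0.0
t 3.02 pos [617.7  21.5 123. ] toolz [ 2.e-04  1.e-04 -1.e+00] to go (tool) [-3.2 -2.7 10. ] ft [ 0.48  0.33 -0.32] w 0.5
```

View pics/hover.png

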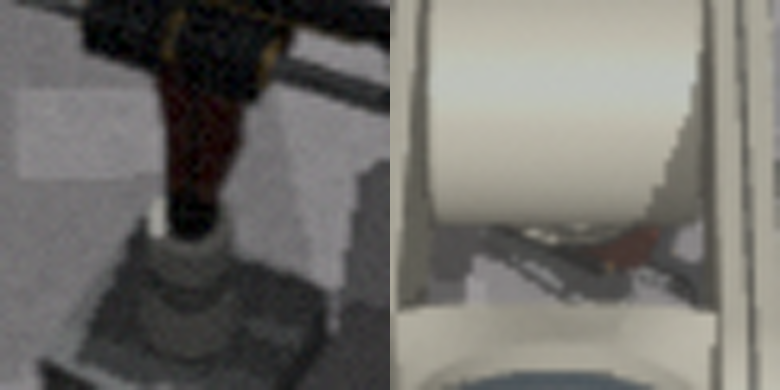

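The scene half of the hover crop shows the shut fingertips directly above the plunger at (190,215), slightly right of it. The last pose reading was lagging, so I'll undo the (3,3) shift, come to 114 mm, and then press in small steps.

```bash
python3 -m pendant '{"grip":[-1,-1,-1,-1,-1,-1,-1,-1,-1,-1],"linear":[[-3,-3,0],[0,0,0],[0,0,1],[0,0,1],[0,0,1],[0,0,1],[0,0,1],[0,0,1],[0,0,0],[0,0,0]],"angular":[[0,0,0],[0,0,0],[0,0,0],[0,0,0],[0,0,0],[0,0,0],[0,0,0],[0,0,0],[0,0,0],[0,0,0]]}'; python3 go.py short
python3 -m pendant '{"grip":[-1,-1,-1,-1,-1,-1,-1],"linear":[[0,0,1],[0,0,1],[0,0,1],[0,0,1],[0,0,1],[0,0,0],[0,0,0]],"angular":[[0,0,0],[0,0,0],[0,0,0],[0,0,0],[0,0,0],[0,0,0],[0,0,0]]}'; python3 go.py short
```

```text
t: 3.95
ee_pos: [619.2, 16.9, 116.5]
orientation: [-0.647, -3.074, 0.0]
ft_force: [-0.2, 0.5, 0.7]
width: 0.3
grasp_force: 0.0
t 3.95 pos [619.2  16.9 116.5] toolz [-2.e-04 -0.e+00 -1.e+00] to go (tool) [0.1 0.9 3.5] ft [-0.24  0.47  0.7 ] w 0.3
t: 4.53
ee_pos: [619.4, 16.8, 111.8]
orientation: [0.647, 3.074, 0.0]
ft_force: [0.2, 0.3, 2.9]
width: 0.6
grasp_force: 1.3
t 4.53 pos [619.4  16.8 111.8] toolz [ 3.e-04  0.e+00 -1.e+00] to go (tool) [ 0.2  0.8 -1.2] ft [0.24 0.35 2.92] w 0.6
```

Contact has been made at about 112.5 mm. I'll press on, watching force and depth.

```bash
python3 -m pendant '{"grip":[-1,-1,-1,-1,-1,-1],"linear":[[0,0,1],[0,0,1],[0,0,1],[0,0,1],[0,0,0],[0,0,0]],"angular":[[0,0,0],[0,0,0],[0,0,0],[0,0,0],[0,0,0],[0,0,0]]}'
python3 -m pendant '{"grip":[-1,-1,-1,-1,-1],"linear":[[0,0,1],[0,0,1],[0,0,1],[0,0,0],[0,0,0]],"angular":[[0,0,0],[0,0,0],[0,0,0],[0,0,0],[0,0,0]]}'
```

```text
t: 5.03
ee_pos: [619.3, 16.8, 107.6]
orientation: [-0.647, -3.074, 0.0]
ft_force: [0.0, -0.5, 2.7]
width: 0.6
grasp_force: 1.5
t: 5.45
ee_pos: [619.3, 16.8, 104.6]
orientation: [-0.647, -3.074, -0.0]
ft_force: [0.6, -0.3, 4.2]
width: 0.5
grasp_force: 1.8
```

```bash
python3 -m pendant '{"grip":[-1,-1,-1],"linear":[[0,0,0.5],[0,0,0],[0,0,0]],"angular":[[0,0,0],[0,0,0],[0,0,0]]}'
python3 -m pendant '{"grip":[-1,-1,-1,-1,-1,-1,-1,-1,-1],"linear":[[0,0,-2],[0,0,-6],[0,0,-12],[0,0,-20],[0,0,-20],[0,0,-20],[0,0,-10],[0,0,0],[0,0,0]],"angular":[[0,0,0],[0,0,0],[0,0,0],[0,0,0],[0,0,0],[0,0,0],[0,0,0],[0,0,0],[0,0,0]]}';python3 go.py mid
```

```text
t: 5.7
ee_pos: [619.4, 16.8, 104.2]
orientation: [0.647, 3.074, 0.0]
ft_force: [-0.8, 0.0, 4.2]
width: 0.4
grasp_force: 2.3
t: 6.45
ee_pos: [619.4, 16.8, 194.7]
orientation: [0.647, 3.073, 0.0]
ft_force: [0.4, -0.3, 0.1]
width: 0.3
grasp_force: 0.0
t 6.45 pos [619.4  16.8 194.7] toolz [ 0.0011 -0.     -1.    ] to go (tool) [ -77.3 -259.7   56.6] ft [ 0.38 -0.28  0.12] w 0.3
```

```bash
python3 -m pendant '{"grip":[-1,-1,-1,-1,-1,-1,-1,-1,-1,-1,-1,-1],"linear":[[-4,-13,0],[-8,-26,0],[-8,-26,0],[-8,-26,0],[-8,-26,0],[-8,-26,0],[-8,-26,0],[-8,-26,0],[-8,-26,0],[-8,-26,0],[-1.3,-13,0],[0,-12.7,0]],"angular":[[0,0,0],[0,0,0],[0,0,0],[0,0,0],[0,0,0],[0,0,0],[0,0,0],[0,0,0],[0,0,0],[0,0,0],[0,0,0],[0,0,0]]}'
python3 -m pendant '{"grip":[-1,-1,-1,-1],"linear":[[0,13,0],[0,0,0],[0,0,0],[0,0,0]],"angular":[[0,0,0],[0,0,0],[0,0,0],[0,0,0]]}';python3 go.py mid
python3 - <<'E'
from h import *
I=[]
for n in ("scene","top"):
    u,v=proj(n,[619.5,17.7,105]).round().astype(int); im=ctrl.get_image(n)[:,:,::-1]
    I.append(cv2.resize(im[v-30:v+31,u-30:u+31],(390,390),interpolation=cv2.INTER_CUBIC))
cv2.imwrite('pics/short.png',np.hstack(I))
E
```

```text
t: 7.45
ee_pos: [578.8, -265.4, 192.8]
orientation: [-0.649, -3.072, -0.001]
ft_force: [0.7, 0.6, -0.5]
width: 0.3
grasp_force: 0.0
t: 7.78
ee_pos: [585.5, -250.8, 194.1]
orientation: [-0.644, -3.074, -0.0]
ft_force: [0.0, 0.2, 0.2]
width: 0.4
grasp_force: 0.0
t 7.78 pos [ 585.5 -250.8  194.1] toolz [-3.e-04  2.e-04 -1.e+00] to go (tool) [-0.5 -1.1 56.1] ft [0.02 0.16 0.19] w 0.4
```

View pics/short.png

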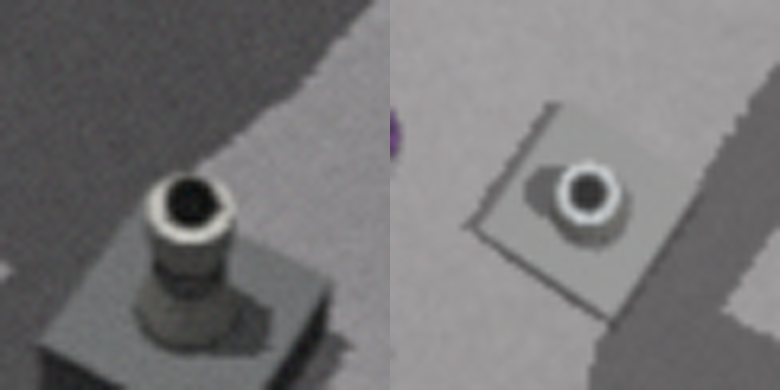

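The crop shows the short torch upright with its plunger at (190,203) standing visibly shorter and centred in the rim, so it is pressed. Now the middle torch.

```bash
python3 -m pendant '{"grip":[-1,-1,-1,-1,-1,-1,-1,-1],"linear":[[0,-1,8],[0,0,15],[0,0,15],[0,0,10],[0,0,4],[0,0,1],[0,0,0],[0,0,0]],"angular":[[0,0,0],[0,0,0],[0,0,0],[0,0,0],[0,0,0],[0,0,0],[0,0,0],[0,0,0]]}';python3 go.py mid
python3 -m pendant '{"grip":[-1,-1,-1,-1,-1,-1,-1,-1],"linear":[[0,0,1],[0,0,1],[0,0,1],[0,0,1],[0,0,1],[0,0,1],[0,0,0],[0,0,0]],"angular":[[0,0,0],[0,0,0],[0,0,0],[0,0,0],[0,0,0],[0,0,0],[0,0,0],[0,0,0]]}'
```

```text
t: 8.55
ee_pos: [585.4, -253.1, 141.8]
orientation: [0.647, 3.073, -0.0]
ft_force: [0.8, 0.1, 0.0]
width: 0.5
grasp_force: 0.0
t 8.55 pos [ 585.4 -253.1  141.8] toolz [ 9.e-04 -4.e-04 -1.e+00] to go (tool) [0.4 1.  3.8] ft [0.78 0.08 0.03] w 0.5
t: 9.22
ee_pos: [585.2, -253.0, 135.4]
orientation: [0.647, 3.074, -0.0]
ft_force: [0.4, -0.7, 4.0]
width: 0.2
grasp_force: 1.9
```

```bash
python3 -m pendant '{"grip":[-1,-1,-1,-1,-1,-1,-1,-1],"linear":[[0,0,1],[0,0,1],[0,0,1],[0,0,1],[0,0,1],[0,0,1],[0,0,0],[0,0,0]],"angular":[[0,0,0],[0,0,0],[0,0,0],[0,0,0],[0,0,0],[0,0,0],[0,0,0],[0,0,0]]}'
python3 -m pendant '{"grip":[-1,-1,-1,-1,-1,-1,-1,-1,-1],"linear":[[0,0,-2],[0,0,-6],[0,0,-12],[0,0,-20],[0,0,-20],[0,0,-20],[0,0,-10],[0,0,0],[0,0,0]],"angular":[[0,0,0],[0,0,0],[0,0,0],[0,0,0],[0,0,0],[0,0,0],[0,0,0],[0,0,0],[0,0,0]]}';python3 go.py long
```

```text
t: 9.88
ee_pos: [585.1, -252.9, 129.1]
orientation: [0.647, 3.074, -0.0]
ft_force: [-0.2, -0.5, 4.6]
width: 0.5
grasp_force: 2.0
t: 10.63
ee_pos: [585.0, -252.9, 219.6]
orientation: [0.647, 3.073, -0.0]
ft_force: [-0.6, -0.9, -0.6]
width: 0.3
grasp_force: 0.0
t 10.63 pos [ 585.  -252.9  219.6] toolz [ 9.e-04 -4.e-04 -1.e+00] to go (tool) [169.4 450.4  56.5] ft [-0.57 -0.9  -0.61] w 0.3
```

```bash
python3 -m pendant '{"grip":[-1,-1,-1,-1,-1,-1,-1,-1,-1,-1],"linear":[[6,15,0],[11,30,0],[11,30,0],[11,30,0],[11,30,0],[11,30,0],[11,30,0],[11,30,0],[11,30,0],[11,30,0]],"angular":[[0,0,0],[0,0,0],[0,0,0],[0,0,0],[0,0,0],[0,0,0],[0,0,0],[0,0,0],[0,0,0],[0,0,0]]}' >/dev/null
python3 -m pendant '{"grip":[-1,-1,-1,-1,-1,-1,-1,-1,-1,-1],"linear":[[12,30,0],[12,30,0],[12,30,0],[12,30,0],[11,30,0],[5,15,0],[0,0,0],[0,0,0],[0,0,0],[0,0,0]],"angular":[[0,0,0],[0,0,0],[0,0,0],[0,0,0],[0,0,0],[0,0,0],[0,0,0],[0,0,0],[0,0,0],[0,0,0]]}';python3 go.py long
python3 - <<'E'
from h import *
I=[]
for n in ("scene","top"):
    u,v=proj(n,[585.5,-252,130]).round().astype(int); im=ctrl.get_image(n)[:,:,::-1]
    I.append(cv2.resize(im[v-30:v+31,u-30:u+31],(390,390),interpolation=cv2.INTER_CUBIC))
cv2.imwrite('pics/mid.png',np.hstack(I))
E
```

```text
t: 12.3
ee_pos: [611.4, 225.6, 218.8]
orientation: [-0.649, -3.073, 0.001]
ft_force: [0.7, -0.1, 0.8]
width: 0.4
grasp_force: 0.0
t 12.3 pos [611.4 225.6 218.8] toolz [-9.e-04 -6.e-04 -1.e+00] to go (tool) [ 0.6  1.9 55.8] ft [ 0.68 -0.08  0.77] w 0.4
```

View pics/mid.png

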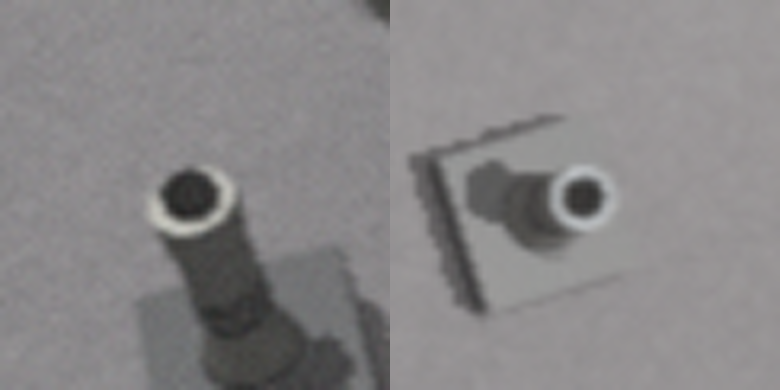

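The middle torch is upright, with its plunger at (188,195) pressed well into the rim. Now the longest.

```bash
python3 -m pendant '{"grip":[-1,-1,-1,-1,-1,-1,-1,-1,-1],"linear":[[0,1,8],[0,0,15],[0,0,15],[0,0,10],[0,0,3],[0,0,1],[0,0,0],[0,0,0],[0,0,0]],"angular":[[0,0,0],[0,0,0],[0,0,0],[0,0,0],[0,0,0],[0,0,0],[0,0,0],[0,0,0],[0,0,0]]}';python3 go.py long
python3 -m pendant '{"grip":[-1,-1,-1,-1,-1,-1,-1,-1],"linear":[[0,0,1],[0,0,1],[0,0,1],[0,0,1],[0,0,1],[0,0,1],[0,0,0],[0,0,0]],"angular":[[0,0,0],[0,0,0],[0,0,0],[0,0,0],[0,0,0],[0,0,0],[0,0,0],[0,0,0]]}'
```

```text
t: 13.15
ee_pos: [612.6, 228.2, 168.0]
orientation: [0.647, 3.073, 0.001]
ft_force: [0.7, 0.4, -0.4]
width: 0.6
grasp_force: 0.0
t 13.15 pos [612.6 228.2 168. ] toolz [ 1.4e-03  5.0e-04 -1.0e+00] to go (tool) [ 0.7 -1.   5. ] ft [ 0.74  0.39 -0.35] w 0.6
t: 13.82
ee_pos: [612.2, 228.0, 161.4]
orientation: [0.647, 3.074, 0.0]
ft_force: [0.0, -0.4, 2.5]
width: 0.2
grasp_force: 1.7
```

```bash
python3 -m pendant '{"grip":[-1,-1,-1,-1,-1,-1,-1,-1,-1,-1],"linear":[[0,0,1],[0,0,1],[0,0,1],[0,0,1],[0,0,1],[0,0,1],[0,0,1],[0,0,0.2],[0,0,0],[0,0,0]],"angular":[[0,0,0],[0,0,0],[0,0,0],[0,0,0],[0,0,0],[0,0,0],[0,0,0],[0,0,0],[0,0,0],[0,0,0]]}'
python3 -m pendant '{"grip":[-1,-1,-1,-1,-1,-1,-1,-1,-1],"linear":[[0,0,-2],[0,0,-6],[0,0,-12],[0,0,-20],[0,0,-20],[0,0,-20],[0,0,0],[0,0,0],[0,0,0]],"angular":[[0,0,0],[0,0,0],[0,0,0],[0,0,0],[0,0,0],[0,0,0],[0,0,0],[0,0,0],[0,0,0]]}'
python3 -m pendant '{"grip":[-1,-1,-1,-1,-1,-1,-1,-1,-1,-1],"linear":[[10,15,0],[20,25,0],[20,25,0],[20,25,0],[20,25,0],[20,25,0],[20,25,0],[10,15,0],[0,0,0],[0,0,0]],"angular":[[0,0,0],[0,0,0],[0,0,0],[0,0,0],[0,0,0],[0,0,0],[0,0,0],[0,0,0],[0,0,0],[0,0,0]]}'
python3 - <<'E'
from h import *
I=[]
for n in ("scene","top"):
    u,v=proj(n,[611.5,228,154]).round().astype(int); im=np.ascontiguousarray(ctrl.get_image(n)[:,:,::-1]); cv2.imwrite(f'pics/end_{n}.png',im)
    I.append(cv2.resize(im[v-30:v+31,u-30:u+31],(390,390),interpolation=cv2.INTER_CUBIC))
cv2.imwrite('pics/long.png',np.hstack(I))
E
```

```text
t: 14.65
ee_pos: [612.1, 228.0, 154.0]
orientation: [0.647, 3.074, 0.0]
ft_force: [0.4, -0.8, 4.7]
width: 0.3
grasp_force: 2.3
t: 15.4
ee_pos: [611.6, 227.8, 233.6]
orientation: [-0.647, -3.074, 0.001]
ft_force: [0.1, -0.2, -1.2]
width: 0.7
grasp_force: 0.0
t: 16.23
ee_pos: [555.8, 449.1, 232.5]
orientation: [-0.644, -3.074, 0.003]
ft_force: [0.2, -0.4, 1.0]
width: 0.4
grasp_force: 0.0
```

View pics/long.png

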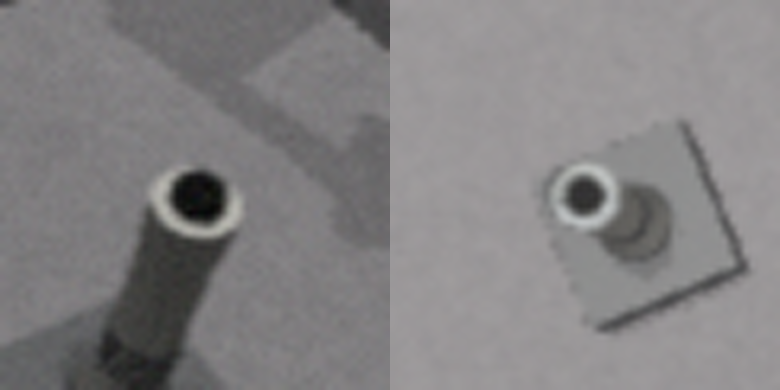

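View pics/end_scene.png

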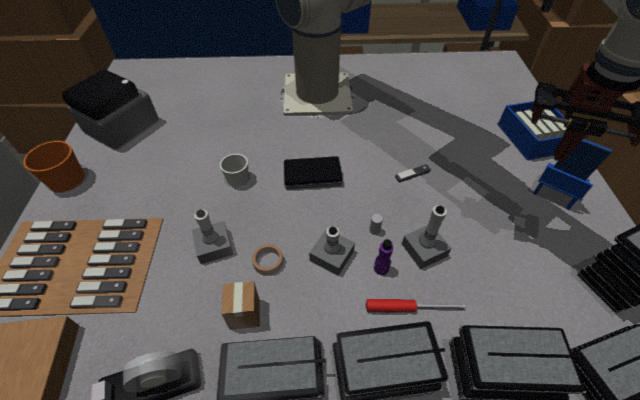

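The long torch's plunger at (197,197) is pressed and the torch is upright. In the scene view all three stand in their sockets, the bystanders are unmoved, and the arm is clear.

```bash
python3 -c "
from workcell import ctrl
print(ctrl.get_obs()['ft_force'].round(1)); print(ctrl.close_job())"
```

```text
[ 0.6  0.7 -0.1]
the job is handed in; nothing more can be done
None
```

I pressed the three tail switches in order (short, mid, long), each about 9 mm down with readings of under 5 N; the torches were left upright, nothing else was seen to move, and the job is handed in.

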